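Set an oak board for sawing on the raised sawing block

TASK

Get the oak board ready to be sawn: first push the till's sliding lid fully shut so that no sawdust falls among the dowels, then slide the board (do not lift it) along the bed, flat and against the aluminium fence, farther out over the right-hand end of the sawing block (seen from the robot) until its pencil line is level with that end. The board will then overhang far enough to tip, so finish while holding it down firmly and still on the bed, and leave the tools and other things on the bench where they are.

Things in the scene. Friction and masses are not known exactly. Their poses are not given: they have to be found in the camera images.
- block: Raised sawing block of birch ply, dark on top, fixed to the bench: 230 (x) x 300 (y) x 80 mm high. Origin: centre of its underside. x points away from the robot, to the fence, y to its left-hand end, z up; turned up to 15 degrees. The bed is its top, z = 80 mm. An aluminium fence runs along the bed at x = 88 to 110 mm, 14 mm high. The right-hand end, for the saw, is the face y = -150 mm.
- block_end (a point): Point on the top edge of the block's right-hand end, at bed height, 27.5 mm in front of the fence (block x = 60.5, y = -150, z = 80 mm): with the board against the fence and its line level with the end, it is straight below board_line. Axes as the block's.
- lid (a joint): Pale sliding lid of the till (dowel compartment) in the near left part of the bed, in m: 0 = shut, its outer end flush with the block's left-hand end (y = +150 mm); up to 0.105 drawn out along the block's +y. Starts at 0.05 to 0.10, slides with about 1.5 N, stays where left, has a stop at 0. 76 mm wide, 8 thick, its top 1 mm below the bed; middle line at block x = -57 mm.
- lid_pull (a point): Middle of the outer (+y) face of the lid's dark pull strip, 7 mm above bed height; moves with the lid. The strip lies across the lid's outer end: 60 mm long (block x), 12 mm thick (block y), from 1 mm below to 15 mm above the bed, its outer face flush with the lid's end. Push on that face, or pinch it from above. Axes as the block's.
- board: Loose pale oak board, 55 (x) x 380 (y) x 36 mm (z), 0.45 to 0.7 kg, lying along the bed up to 25 mm from the fence, askew by up to 3 degrees, its right-hand part out over the block's right-hand end. Origin: centre of its underside; y to its left-hand end, x to the fence, z up. It balances at its middle: with that past the block's end it tips unless held. Its width can be gripped from above.
- board_line (a point): Middle of the pencil line on the board's top, drawn square across the board and down both edges, 130 mm from its left-hand and 250 mm from its right-hand end (board y = +60 mm, z = 36 mm). A pencilled cross on the top marks the waste, to the right of the line. Axes as the board's. Starts 80 to 140 mm inside the block's right-hand end.
- saw: Tenon saw with brass back and dark wooden handle, 350 x 110 x 22 mm, lying flat on the bench to the right, below the overhang. Bystander. Origin on its underside where the blade meets the handle; blade along +x.
- mallet: Soft-faced mallet, grey head 106 x 50 mm with white faces, wooden handle, 280 mm long, lying on the bench beyond the block. Bystander. Origin under the head's middle; handle along -x.
- chisel: Chisel with black and yellow handle, 250 x 30 x 28 mm, lying on the bench beyond the block. Bystander. Origin on its underside where blade meets handle; blade along +x.
- flask: Blue drinking flask with black cap, 72 mm across, 200 mm high, standing at the left. Bystander. Origin: centre of its underside.
- tub: Clear plastic tub with yellow lid, 122 x 157 x 70 mm, at the left. Bystander. Origin: centre of its underside.
- glue: White glue bottle with orange cap, 60 mm across, 160 mm high, standing at the left. Bystander. Origin: centre of its underside.
- square: Small try square, dark stock 16 x 70 x 14 mm and steel blade, 77 mm over all, lying on the near right-hand part of the bed, beside the till. Bystander. Origin: underside of the stock's middle; blade along +x.
- offcut: Oak offcut, 75 x 55 x 36 mm, lying on the bench to the right. Bystander. Origin: centre of its underside.

How it is judged (in metres and radians):
On the way, in this order (a step that is already met when the one before it is completed fails the run):
1. the till's lid is fully shut (value of joint lid below 0.004 m), for 0.2 s.
2. the board lies flat against the fence with its line level with the block's right-hand end, and is held down (y of board_line in the frame of block_end between -0.006 and 0.006 m and x of board_line in the frame of block_end between -0.006 and 0.004 m and z of board_line in the frame of block_end between 0.032 and 0.04 m and angle between board's own z axis and vertical below 0.04 rad and angle between the y axis of board and the y axis of block, either way round below 0.05 rad and contact force between the fingers and board above 3 N and contact force between board and block above 2 N and linear speed of board below 0.01 m/s), for 0.3 s.
At the end, for the whole second after the job is handed in: Lid shut within 4 mm; the line level with the block's right-hand end within 6 mm; the board flat on the bed (4 mm, 2.3 degrees), at the fence within 6 mm and parallel within 3 degrees, at rest; fingers press it with over 3 N, and it bears on the block with over 2 N (all of step 2 and value of joint lid below 0.004 m); the arm keeps its last pose, push and grip.
It fails at once if the board is lifted more than 20 mm off the bed (z of board_line in the frame of block_end above 0.056 m).
It fails at once if the board tips by more than 11 degrees (angle between board's own z axis and vertical above 0.2 rad).
It fails at once if a tool or other thing on the bench is shifted more than 30 mm or knocked over (distance of any of saw, mallet, chisel, flask, tub, glue, square, offcut from where it was at the start of the episode above 0.03 m or angle between any of saw, mallet, chisel, flask, tub, glue, square, offcut's own z axis and vertical above 0.5 rad).
It also fails if it takes over 58 s, if anything falls off the work surface, if the arm or the gripper's body presses on something with over 40 N, if the wrist force passes 120 N, or if a joint passes its speed limit or range.

ROBOT

A 7-joint arm with a two-finger parallel gripper is mounted at the origin on the work surface. World frame = base frame: x ahead of the robot, y to its left, z up, the work surface at z = 0. Lengths are in m, angles in degrees, forces in N, time in s.
With the tool pointing down it reaches from about 0.4 to 0.85 m from the base axis. Payload 10.4 kg.
Tool frame: the origin (TCP) lies midway between the tips of the shut fingers; the grasp point (between the pads) lies 19 mm behind it; z points along the fingers, y is the line along which they close (so a half turn about z gives the same grasp; the last joint's range is limited). The gripper opens to 85 mm and grips with 20 to 120 N. Pads are 22 mm wide; open, the fingers measure 114 mm over their backs; the gripper's body (76 mm by 85 mm) begins 54 mm behind the grasp point. The pads swing forward as they close: fully open they stand 13 mm farther back than shut.
Start: joints at [-73.43, 19.034, -3.707, 83.658, 1.238, 77.344, -5.071], TCP at [0.192, 0.595, 0.231] pointing down, gripper open.
Joint ranges: [-148.97, 148.97], [-28.65, 121.19], [-84.17, 76.75], [9.2, 138.47], [-72.65, 252.65], [3.7, 117.97], [-149.18, 149.18]. Speed limits (degrees/s): [127.2, 127.2, 159.86, 159.86, 180, 180, 180].

INTERFACE

Orientations are given as [roll, pitch, yaw] about the fixed x, y, z axes, in that order (R = Rz(yaw) Ry(pitch) Rx(roll)).
In Python, from plant import robot gives the robot as it stands. The module is installed in compiled form; this text tells all that it offers.
- The arm moves only by the shell command python3 -m creep 'ROWS' [FORCE]. ROWS is JSON, a list of rows, each a list of 5 numbers: the shift along the tool's x, y, z in mm, then the turn about the tool's z in rad, then the gripper's target within -1 to 1 (shut at 1, half-way at 0, fully open at -1). A call has 1 to 12 rows; each row is the pose to reach, as a shift and turn from the pose commanded when the call began, along the tool's axes at that moment; what a row does not reach only later rows make up. A row lasts 1/12 s, in which the tool goes at most 41.7 mm and 7.16 degrees, less where a joint would pass 70% of its speed; a pose out of reach is approached as far as the arm can. A call with a gripper value outside its range is refused whole. The fingers move at their own pace and stop on an object; FORCE is the grip in N (left out, the last holds). Time passes only in rows, so rows that repeat a pose let the fingers close. It gives the time, the measured TCP pose, the force, the opening and the grip force at its end, in the units of the state.
- robot.sense(): the state, without advancing time (a new reading comes with each control period).
- robot.get_image(name): name is "scene" or "side" or "wrist"; returns a dict with "image" (420x560x3 uint8, blue, green, red), "K" (3x3 intrinsics, pixels), "k1" (the pictures are not rectified: a ray, as slopes to the right and down, at radius r is drawn at 1 + k1 r^2 times it, then the intrinsics apply), "origin" and "attitude" of the camera in the world; the wrist camera has in their place "T_tool_cam" (4x4, takes a point from camera to tool coordinates, whose origin is the TCP and whose axes are the flange's). Camera axes: x right, y up, looking along -z (the intrinsics and any distortion apply to the point x, -y, -z); pixel columns grow to the right and rows downward; lengths in m; the calibration is good to about 2 mm. A picture is of the moment at which its call begins: read the wrist's pose just before it. There is no depth.
- robot.sign_off(): hands the job in; it is judged then, once.
The state is a dict: "time": time; "qpos": joint angles; "joint_velocities": joint speeds; "joint_efforts": joint torques, N m; "position": TCP position; "tool_rot": TCP orientation; "wrist_force": force on the tool from outside, world axes, zero at the start; "wrist_torque": the same for the moment, N m; "grip_width": opening from 0.0 (shut) to 1.0 (fully open); "grip_force": force on a finger pad.
Only numpy, scipy, OpenCV 4.12 (cv2) and the standard library are available. Lean on these libraries where they do the work, as an engineer would, in place of code of your own. Each camera call takes 0.05 s, during which the arm holds its last target. There are 200 camera calls.

## Working session

There is one attempt and no reset: what is moved stays moved. The work goes in short steps, Python scripts to look and compute and a shell command to move; the robot and the scene stay as the last step left them, time stands still between calls to the robot, and variables do not carry over. Pictures are saved under pics/ and viewed, at most 10 in all, crops included, and the job is handed in when it is done.

```bash
mkdir -p pics; cat > h.py <<'E'
import numpy as np, cv2
from scipy.spatial.transform import Rotation as R
from plant import robot
def shot(name,fn):
    s=robot.sense(); d=robot.get_image(name); cv2.imwrite(fn,d["image"])
    return s,d
def att(a):
    a=np.array(a,float)
    return a if a.shape==(3,3) else R.from_euler('xyz',a,degrees=True).as_matrix()
def campose(d,s=None):
    if "T_tool_cam" in d:
        T=np.array(d["T_tool_cam"]); Rt=att(s["tool_rot"])
        return Rt@T[:3,:3], Rt@T[:3,3]+np.array(s["position"])
    return att(d["attitude"]),np.array(d["origin"])
def ray(d,uv,s=None):
    K=np.array(d["K"]);k=d["k1"]
    p=cv2.undistortPoints(np.array([[uv]],float),K,np.array([k,0,0,0],float))[0,0]
    A,o=campose(d,s); return o,A@np.array([p[0],-p[1],-1])
def onz(d,uv,z,s=None):
    o,v=ray(d,uv,s); return o+v*(z-o[2])/v[2]
def proj(d,P,s=None):
    A,o=campose(d,s); c=A.T@(np.array(P)-o); x,y=c[0]/-c[2],-c[1]/-c[2]
    f=1+d["k1"]*(x*x+y*y); K=np.array(d["K"]); return K[0,0]*x*f+K[0,2],K[1,1]*y*f+K[1,2]
E
python3 - <<'E'
from h import *
import pickle
D={}
for n in("scene","side","wrist"):
    s,d=shot(n,f"pics/{n}0.png"); D[n]=(s,d); print(n,{k:np.round(v,3).tolist() for k,v in d.items() if k!="image"})
pickle.dump(D,open("d0.pkl","wb")); print(s)
E
```

```text
scene {'K': [[483.607, 0.0, 279.003], [0.0, 483.607, 202.396], [0.0, 0.0, 1.0]], 'k1': 0.059, 'origin': [1.696, 0.711, 1.149], 'attitude': [50.789, 0.057, 123.124]}
side {'K': [[499.117, 0.0, 283.05], [0.0, 499.117, 214.2], [0.0, 0.0, 1.0]], 'k1': -0.048, 'origin': [0.231, -1.09, 0.855], 'attitude': [55.839, 0.005, -18.437]}
wrist {'K': [[303.863, 0.0, 279.414], [0.0, 303.863, 207.189], [0.0, 0.0, 1.0]], 'k1': -0.009, 'T_tool_cam': [[0.0, 0.956, 0.295, 0.075], [1.0, -0.0, -0.001, -0.0], [-0.001, 0.295, -0.956, -0.143], [0.0, 0.0, 0.0, 1.0]]}
{'time': 0.1, 'qpos': array([-73.43079735,  19.06984774,  -3.70722925,  83.7033408 ,
         1.23506979,  77.34281409,  -5.07213549]), 'joint_velocities': array([ 0.06607719, -0.02463652, -0.01416992, -0.08100489,  0.06547227,
       -0.10346196,  0.07214342]), 'joint_efforts': array([ 2.07497025e-03, -6.26753283e+01,  4.96908033e-02, -3.92431998e+01,
        1.63245300e-02,  6.97814699e-03,  2.44586363e-05]), 'position': array([0.19160473, 0.5945351 , 0.2305613 ]), 'tool_rot': array([-1.79923704e+02,  9.66741025e-04,  1.62135234e+02]), 'wrist_force': array([-0.45589392, -0.01661289,  0.08219314]), 'wrist_torque': array([ 0.03701481, -0.00337234,  0.01789248]), 'grip_force': 0.0, 'grip_width': 1.0003487853652004}
```

View pics/scene0.png

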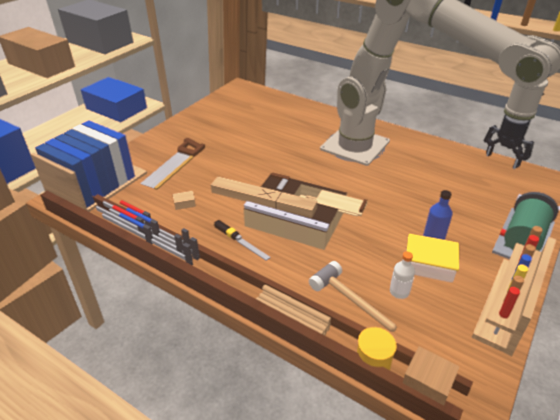

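View pics/side0.png

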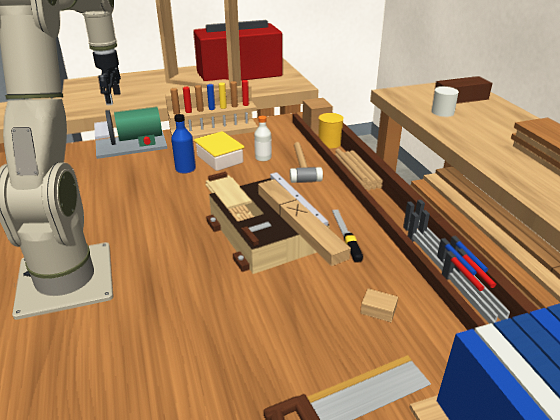

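The scene view shows the block around (290,210), the fence from (246,207) to (328,225), and the lid drawn out to about (365,205). The flask is at (438,215). The side view shows the block around (265,220), the board's near end at (335,255) and the lid pull near (215,180). I'll enlarge both for corner picking.

```bash
python3 - <<'E'
import cv2,numpy as np
a=cv2.imread("pics/scene0.png")[165:255,200:390]; b=cv2.imread("pics/side0.png")[160:285,195:370]
A=cv2.resize(a,None,fx=4,fy=4,interpolation=cv2.INTER_CUBIC)[:,:760]
B=cv2.resize(b,None,fx=4,fy=4,interpolation=cv2.INTER_CUBIC)
cv2.imwrite("pics/a.png",A);cv2.imwrite("pics/b.png",B);print(A.shape,B.shape)
E
```

```text
(360, 760, 3) (500, 700, 3)
```

View pics/a.png

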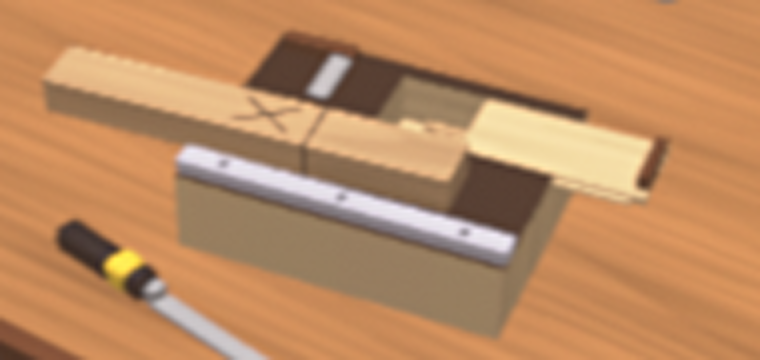

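View pics/b.png

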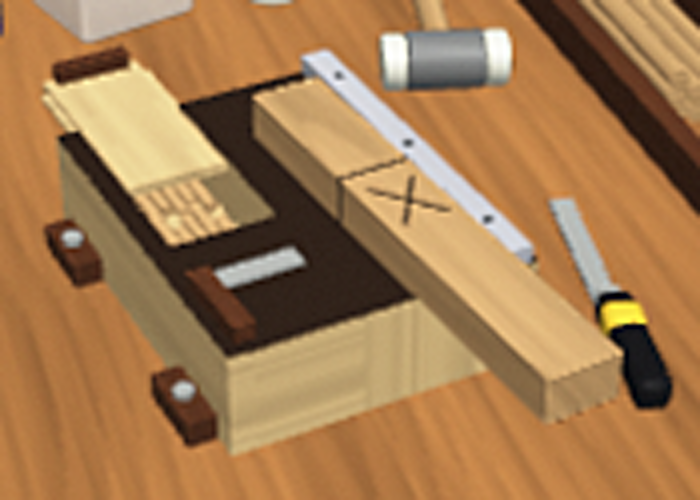

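Crop a (scene) shows the pull's outer end at crop (660,160), the fence corners, and the line at (315,130). Crop b (side) shows the block's near corners at (60,140) and (232,355), the board corners, and the line from (342,180) to (408,158).

```bash
python3 - <<'E'
from h import *
import pickle
D=pickle.load(open("d0.pkl","rb")); sc=D["scene"][1]; sd=D["side"][1]
a=lambda X,Y:(200+X/4-.375,165+Y/4-.375); b=lambda X,Y:(195+X/4-.375,160+Y/4-.375)
def S(n,d,uv,z): p=onz(d,uv,z); print(n,p.round(4)); return p[:2]
nr=S("nr",sd,b(232,355),.08); nl=S("nl",sd,b(60,140),.08)
e=S("end edge pt",sd,b(412,300),.08)
fl=S("fence L x88",sd,b(305,55),.094); fr=S("fence R x88",sd,b(518,260),.094)
fl2=S("sc fenceL x88",sc,a(516,238),.094); fr2=S("sc fenceR x88",sc,a(185,147),.094)
snr=S("sc nr",sc,a(287,32),.08); snl=S("sc nl",sc,a(586,110),.08)
for n,p,q in(("near edge",nr,nl),("fence",fr,fl),("fence sc",fr2,fl2),("near sc",snr,snl)):
    v=q-p; print(n,np.linalg.norm(v),np.degrees(np.arctan2(-v[0],v[1])))
for n,d,uv,z in [("pull top outer side L",sd,b(55,68),.095),("pull R",sd,b(128,48),.095),("sc pull far top",sc,a(667,140),.095),("sc pull near",sc,a(652,188),.087),
 ("board TL near",sd,b(253,97),.116),("board TL far",sd,b(318,80),.116),("board R near",sd,b(545,380),.116),("board R far",sd,b(620,357),.116),
 ("line near",sd,b(342,180),.116),("line far",sd,b(408,158),.116),
 ("sc line far",sc,a(305,146),.116),("sc line near",sc,a(326,108),.116),("sc R near",sc,a(70,48),.116),("sc R far",sc,a(45,80),.116),("sc L far",sc,a(455,182),.116),
 ("flask base",sd,(184,168),0),("tub",sc,(432,250),.07),("glue",sc,(401,290),.0),("square",sd,b(220,300),.094)]: S(n,d,uv,z)
E
```

```text
nr [ 0.4715 -0.1277  0.08  ]
nl [0.4201 0.1586 0.08  ]
end edge pt [ 0.5984 -0.1089  0.08  ]
fence L x88 [0.6212 0.1985 0.094 ]
fence R x88 [ 0.673  -0.1071  0.094 ]
sc fenceL x88 [0.6195 0.2008 0.094 ]
sc fenceR x88 [ 0.6717 -0.0955  0.094 ]
sc nr [ 0.4661 -0.1273  0.08  ]
sc nl [0.4195 0.164  0.08  ]
near edge 0.290868057584367 10.17441329535329
fence 0.3099153068614042 9.631709326480207
fence sc 0.30092579006678694 9.988472159858315
near sc 0.29501175090288656 9.09384885573507
pull top outer side L [0.4336 0.2382 0.095 ]
pull R [0.4936 0.2509 0.095 ]
sc pull far top [0.4371 0.2496 0.095 ]
sc pull near [0.4936 0.2633 0.087 ]
board TL near [0.5559 0.1143 0.116 ]
board TL far [0.6079 0.1227 0.116 ]
board R near [ 0.6288 -0.2538  0.116 ]
board R far [ 0.68   -0.2478  0.116 ]
line near [ 0.5827 -0.0108  0.116 ]
line far [0.6345 0.0012 0.116 ]
sc line far [0.6365 0.0057 0.116 ]
sc line near [ 0.5829 -0.0078  0.116 ]
sc R near [ 0.635  -0.2494  0.116 ]
sc R far [ 0.6846 -0.2378  0.116 ]
sc L far [0.6083 0.1359 0.116 ]
flask base [0.389  0.4924 0.    ]
tub [0.5255 0.5176 0.07  ]
glue [0.669  0.4852 0.    ]
square [ 0.4751 -0.0877  0.094 ]
```

Block centre ≈ (0.558, 0.038), yaw ≈ 9.8°. The near edge and fence lengths match the given sizes in both views. The lid is about 75 mm out, and the line is about 101 mm short of the end. I'll move to the left of the lid pull with the fingers shut.

```bash
python3 -m creep '[[0,0,-35,0,1],[-35,-21,-35,0.12,1],[-70,-42,-35,0.24,1],[-105,-63,-35,0.36,1],[-140,-84,-35,0.48,1],[-175,-105,-35,0.6,1],[-210,-126,-35,0.72,1],[-245,-147,-35,0.84,1],[-280,-168,-35,0.96,1],[-315,-189,-35,1.087,1],[-346,-209,-35,1.087,1],[-346,-209,-35,1.087,1]]' 40
python3 - <<'E'
from h import *
s,d=shot("wrist","pics/w1.png"); print(s["position"],s["tool_rot"],s["wrist_force"])
B=np.array([.558,.038]);t=np.radians(9.8);M=np.array([[np.cos(t),-np.sin(t)],[np.sin(t),np.cos(t)]])
print("tcp in block",M.T@(s["position"][:2]-B))
for n,p,z in [("pullmid",(-.057,.225),.087),("endL near",(-.115,.15),.08),("endL far",(.115,.15),.08)]:
    print(n,proj(d,[*(B+M@p),z],s))
E
```

```text
time: 1.15
position: [0.4618, 0.2822, 0.2665]
tool_rot: [179.9, 0.1, 99.2]
wrist_force: [0.7, -1.8, 0.4]
grip_width: -0.0
grip_force: 0.0
[0.46183798 0.28223185 0.26651206] [1.79904894e+02 1.40406481e-01 9.92074756e+01] [ 0.69045021 -1.77045535  0.36070218]
tcp in block [-0.05318823  0.25703569]
pullmid (np.float64(275.95413335531714), np.float64(213.33794203850695))
endL near (np.float64(229.0698266746681), np.float64(270.5773027761577))
endL far (np.float64(418.42269038123686), np.float64(268.7222954895692))
```

View pics/w1.png

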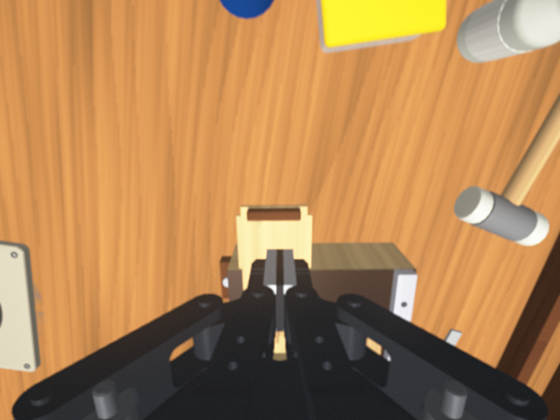

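The wrist view shows the pull strip at (274,213), as predicted (276,213), and the fingers' tips near (280,262). I'll descend beside it and push.

```bash
python3 -m creep '[[15,-4,30,0,1],[15,-4,70,0,1],[15,-4,110,0,1],[15,-4,150,0,1],[15,-4,184,0,1],[15,-4,184,0,1],[15,-4,184,0,1]]'; python3 -m creep '[[-10,0,0,0,1],[-25,0,0,0,1],[-40,0,0,0,1],[-55,0,0,0,1],[-70,0,0,0,1],[-85,0,0,0,1],[-98,0,0,0,1],[-98,0,0,0,1]]'
```

```text
time: 1.78
position: [0.4491, 0.3041, 0.0816]
tool_rot: [-179.8, 0.1, 99.9]
wrist_force: [0.3, 0.6, 1.0]
grip_width: -0.001
grip_force: 0.0
time: 2.45
position: [0.4689, 0.2041, 0.0841]
tool_rot: [179.9, -0.0, 99.6]
wrist_force: [-0.3, -0.1, -0.4]
grip_width: 0.003
grip_force: 0.0
```

```bash
python3 -m creep '[[-5,0,0,0,1],[-10,0,0,0,1],[-14,0,0,0,1],[-14,0,0,0,1],[-14,0,0,0,1]]';python3 -m creep '[[-2,0,0,0,1],[-4,0,0,0,1],[-6,0,0,0,1],[-6,0,0,0,1],[-6,0,0,0,1]]'
```

```text
time: 2.87
position: [0.4695, 0.1934, 0.0822]
tool_rot: [-180.0, 0.0, 99.9]
wrist_force: [-0.4, -0.4, -0.2]
grip_width: 0.003
grip_force: 0.0
time: 3.28
position: [0.4706, 0.1874, 0.0822]
tool_rot: [-180.0, 0.0, 99.8]
wrist_force: [0.2, -0.4, 0.9]
grip_width: 0.0
grip_force: 0.0
```

```bash
python3 - <<'E'
from h import *
s,d=shot("scene","pics/s2.png");_,e=shot("side","pics/e2.png")
a=cv2.resize(d["image"][150:250,240:400],None,fx=4,fy=4,interpolation=2); b=cv2.resize(e["image"][130:255,190:350],None,fx=4,fy=4,interpolation=2)
c=np.hstack([a[:400,:400*1],b[:400,:400]]);cv2.imwrite("pics/c2.png",c)
E
```

```text
(no output)
```

View pics/c2.png

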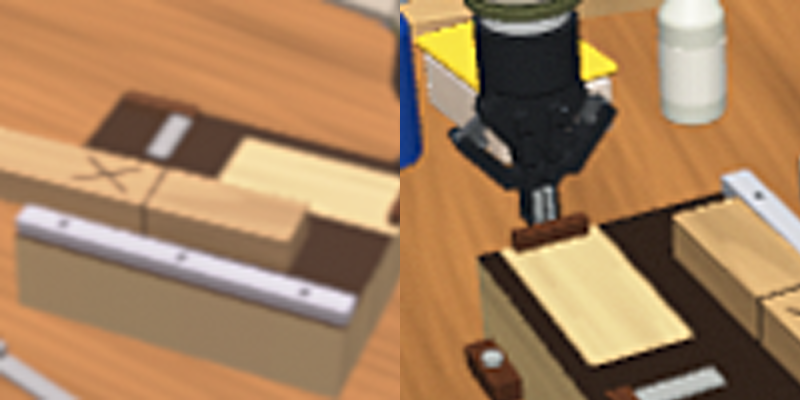

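The picture shows the lid nearly shut: in the right half the strip is at (550,232) with the fingers against it. I'll keep pushing until the stop resists.

```bash
python3 -m creep '[[-2,0,0,0,1],[-4,0,0,0,1],[-4,0,0,0,1],[-4,0,0,0,1]]';python3 -m creep '[[-2,0,0,0,1],[-4,0,0,0,1],[-4,0,0,0,1],[-4,0,0,0,1]]'
```

```text
time: 3.72
position: [0.4709, 0.1861, 0.0824]
tool_rot: [180.0, -0.2, 100.0]
wrist_force: [-2.5, 9.3, -3.2]
grip_width: 0.001
grip_force: 4.6
time: 4.05
position: [0.4708, 0.1858, 0.0826]
tool_rot: [179.9, -0.4, 100.1]
wrist_force: [-3.5, 22.8, -4.9]
grip_width: 0.001
grip_force: 11.1
```

The stop is reached: 23 N and no further motion, with the TCP at block y ≈ 0.161, as it should be for a shut lid. Now I'll retract, rise, go over the board's left part with the gripper open, and look.

```bash
python3 -m creep '[[15,0,0,0,1],[15,0,-40,0,0.5],[15,0,-80,0,0],[0,10,-120,0,-1],[-25,35,-138,0,-1],[-50,60,-138,0,-1],[-80,85,-138,0,-1],[-112,103,-138,0,-1],[-112,103,-138,-0.02,-1],[-112,103,-138,-0.02,-1]]'
python3 - <<'E'
from h import *
import pickle
s,d=shot("wrist","pics/w2.png"); pickle.dump((s,d),open("w2.pkl","wb"));print(s["position"],s["tool_rot"],s["wrist_force"],s["grip_width"])
E
```

```text
time: 4.88
position: [0.5935, 0.0842, 0.2199]
tool_rot: [-180.0, 0.1, 100.8]
wrist_force: [0.4, 0.5, -0.2]
grip_width: 1.002
grip_force: 0.0
[0.59345366 0.08418013 0.21986083] [-1.79965640e+02  8.53969971e-02  1.00802786e+02] [ 0.35216619  0.53713291 -0.22371022] 1.001898383759964
```

View pics/w2.png

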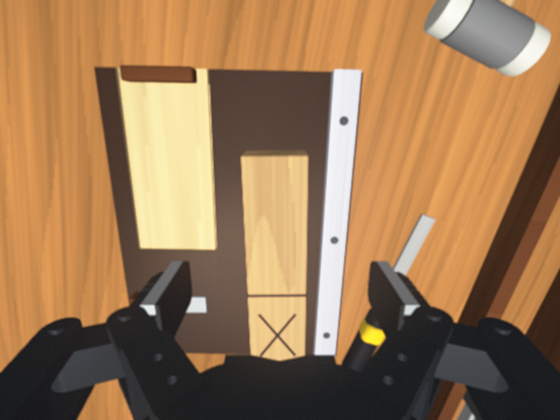

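The wrist view shows the whole bed: the strip (122–196, 66–82) is level with the block's left edge (row ≈ 68), the board's left end is at row 156, and the pencil line runs from (247,296) to (307,296). The fence's inner edge goes from (334,70) to (316,355), the block's right end.

```bash
python3 - <<'E'
from h import *
import pickle
s,d=pickle.load(open("w2.pkl","rb")); g=lambda n,uv,z:(lambda p:(print(n,p.round(4)),p[:2])[1])(onz(d,uv,z,s))
nl=g("nl",(97,67),.08); f1=g("fence L",(334,70),.094); f2=g("fence R",(315.5,355),.094)
re=g("right edge bed",(213,354),.08)
b1=g("bTLn",(241,156),.116);b2=g("bTLf",(308,156),.116);l1=g("line n",(247,296),.116);l2=g("line f",(307,296),.116)
st=g("strip top outer",(158,67),.095)
v=f1-f2;t=np.arctan2(-v[0],v[1]);print("fence len",np.linalg.norm(v),"yaw",np.degrees(t))
v=b1-l1;print("board near edge len",np.linalg.norm(v),"yaw",np.degrees(np.arctan2(-v[0],v[1])));v=b2-l2;print(np.linalg.norm(v),"yaw",np.degrees(np.arctan2(-v[0],v[1])),"width",np.linalg.norm(b2-b1),np.linalg.norm(l2-l1))
t=np.radians(9.8);M=np.array([[np.cos(t),-np.sin(t)],[np.sin(t),np.cos(t)]])
C=[nl-M@[-.115,.15],f1-M@[.088,.15],f2-M@[.088,-.15]];print("centres",np.round(C,4));c=np.mean(C,0)
P=lambda p:(M.T@(p-c)).round(4)
print("c",c,"line",P((l1+l2)/2),"left end",P((b1+b2)/2),"tcp",P(s["position"][:2]),"re",P(re),"strip",P(st))
m=(l1+l2)/2;bl=(b1+b2)/2;k=m+(bl-m)*90/130;R_=att(s["tool_rot"]);print("grip pt",k,"tool shift",R_.T@np.array([*(k-s["position"][:2]),.092-s["position"][2]])*1000)
E
```

```text
nl [0.4186 0.1661 0.08  ]
fence L [0.6167 0.1994 0.094 ]
fence R [ 0.6655 -0.0824  0.094 ]
right edge bed [ 0.554  -0.1159  0.08  ]
bTLn [0.5551 0.1197 0.116 ]
bTLf [0.6083 0.1298 0.116 ]
line n [ 0.5803 -0.0082  0.116 ]
line f [0.6354 0.0024 0.116 ]
strip top outer [0.476  0.1748 0.095 ]
fence len 0.2860252002660904 yaw 9.834386878956273
board near edge len 0.13032319071101253 yaw 11.14641350549565
0.13030298096540885 yaw 12.020654998670247 width 0.0541490648765051 0.056137001347411966
centres [[0.5575 0.0378]
 [0.5555 0.0366]
 [0.5533 0.0504]]
c [0.55541729 0.04161856] line [ 0.0441 -0.0528] left end [0.0401 0.0774] tcp [0.0447 0.0355] re [-0.0282 -0.155 ] strip [-0.0556  0.1447]
grip pt [0.58976127 0.08546987] tool shift [  2.14951111  -3.30854765 127.85977391]
```

The board is at block (0.044, line y −0.049) and turned about 1.8° from the fence. The lid reads shut. I'll descend with the tips just above the fence top, then grip.

```bash
python3 -m creep '[[2,-3,35,-0.014,-1],[2,-3,75,-0.014,-1],[2,-3,110,-0.014,-1],[2,-3,128,-0.014,-1],[2,-3,128,-0.014,-1],[2,-3,128,-0.014,-1]]' 60; python3 -m creep '[[0,0,0,0,0.2],[0,0,0,0,0.5],[0,0,0,0,1],[0,0,0,0,1],[0,0,0,0,1],[0,0,0,0,1],[0,0,0,0,1]]' 60
```

```text
time: 5.43
position: [0.5885, 0.0896, 0.0922]
tool_rot: [-179.9, -0.0, 101.9]
wrist_force: [0.0, -0.2, 0.4]
grip_width: 0.997
grip_force: 0.0
time: 6.02
position: [0.5904, 0.089, 0.0945]
tool_rot: [179.8, -0.1, 101.8]
wrist_force: [-2.2, -0.6, 7.6]
grip_width: 0.627
grip_force: 64.1
```

The grip holds at 53 mm (the board is 55 mm wide). Next I'll square the board to the fence and slide it toward the fence in steps.

```bash
python3 -m creep '[[0,2,0,0.01,1],[0,4,0,0.02,1],[0,6,0,0.033,1],[0,8,0,0.033,1],[0,10,0,0.033,1],[0,10,0,0.033,1],[0,10,0,0.033,1]]'; python3 -m creep '[[-4,2,0,0,1],[-8,4,0,0,1],[-12,6,0,0,1],[-16,8,0,0,1],[-20,8,0,0,1],[-20,8,0,0,1]]'
```

```text
time: 6.6
position: [0.5988, 0.0905, 0.0946]
tool_rot: [-180.0, -0.1, 99.8]
wrist_force: [-11.6, -0.5, 14.3]
grip_width: 0.627
grip_force: 65.2
time: 7.1
position: [0.6092, 0.0792, 0.0946]
tool_rot: [-180.0, -0.5, 100.2]
wrist_force: [-15.9, 16.9, 16.2]
grip_width: 0.628
grip_force: 64.8
```

```bash
python3 -m creep '[[0,0,-1,0,1],[-5,0,-1.5,0,1],[-10,0,-1.5,0,1],[-15,0,-1.5,0,1],[-20,0,-1.5,0,1],[-25,0,-1.5,0,1],[-30,0,-1.5,0,1],[-30,0,-1.5,0,1],[-30,0,-1.5,0,1]]'
python3 - <<'E'
from h import *
import pickle
s,d=shot("wrist","pics/w3.png"); pickle.dump((s,d),open("w3.pkl","wb"));print(s["position"],s["tool_rot"],s["wrist_force"],s["grip_width"])
_,e=shot("side","pics/e3.png")
c=np.hstack([cv2.resize(d["image"][0:400,100:460],None,fx=1.1,fy=1.1),cv2.resize(e["image"][170:280,200:300+1],None,fx=4,fy=4,interpolation=2)]) if 0 else cv2.resize(e["image"][150:290,200:360],None,fx=4,fy=4,interpolation=2)
cv2.imwrite("pics/c3.png",c)
E
```

```text
time: 7.85
position: [0.6149, 0.0449, 0.0947]
tool_rot: [-180.0, -0.2, 100.1]
wrist_force: [-6.7, 5.0, 2.1]
grip_width: 0.631
grip_force: 63.3
[0.6149096  0.04488494 0.09474145] [-1.79962976e+02 -1.62496826e-01  1.00061512e+02] [-6.74219493  5.01679779  2.1142362 ] 0.6311094169162231
```

View pics/c3.png

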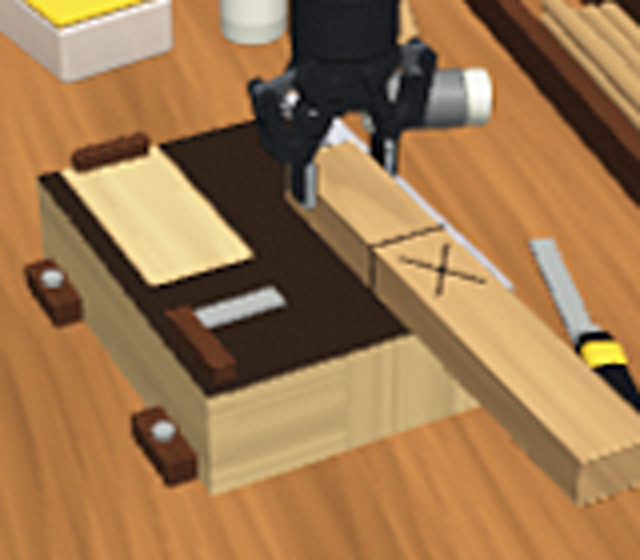

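The side view shows the board sliding flat along the fence, with the line at crop (372,248)–(443,226). The fingers clear the fence top, the lid is still shut, and the square hasn't moved. I'll slide about 46 mm further, then measure.

```bash
python3 -m creep '[[-5,0,0,0,1],[-10,0,0.3,0,1],[-15,0,0.6,0,1],[-20,0,1,0,1],[-25,0,1,0,1],[-30,0,1,0,1],[-35,0,1.5,0,1],[-40,0,1.5,0,1],[-43,0,2,0,1],[-46,0,2,0,1],[-46,0,2,0,1],[-46,0,2,0,1]]'
python3 - <<'E'
from h import *
import pickle
s,d=shot("wrist","pics/w4.png"); _,e=shot("side","pics/e4.png"); pickle.dump((s,d,e),open("w4.pkl","wb"));print(s["position"],s["tool_rot"],s["wrist_force"],s["grip_width"])
c=cv2.resize(e["image"][190:280,235:355],None,fx=6,fy=6,interpolation=2)
cv2.imwrite("pics/c4.png",c)
E
```

```text
time: 8.95
position: [0.6206, 0.011, 0.0943]
tool_rot: [-179.8, -1.0, 100.4]
wrist_force: [-30.4, 36.3, 30.2]
grip_width: 0.626
grip_force: 67.1
[0.62060562 0.01097086 0.09431317] [-179.78566251   -1.01854483  100.36692177] [-30.4405765   36.31657455  30.22620764] 0.6261850133731135
```

View pics/c4.png

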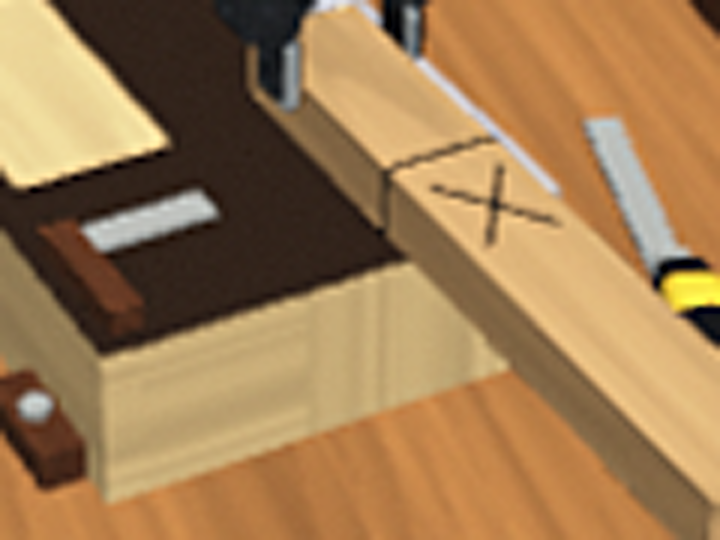

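The side view shows the line's near foot at crop (388,230) and the block's end edge meeting the board at (410,262), so the line is still short of the end. The force against the fence and bed has grown to about 30 N, so I'll ease both off. First I'll compute what remains.

```bash
cat > m.py <<'E'
from h import *
B=np.array([.5565,.0372]);t=np.radians(9.8);M=np.array([[np.cos(t),-np.sin(t)],[np.sin(t),np.cos(t)]])
def P(e,n,u,v,z): 
    p=M.T@(onz(e,(235+u/6-.42,190+v/6-.42),z)[:2]-B); print(n,(p*1000).round(1)); return p
E
python3 - <<'E'
from m import *
import pickle
s,d,e=pickle.load(open("w4.pkl","rb"))
P(e,"near corner",104,355,.08);P(e,"edge at board",408,262,.08);P(e,"line foot",388,230,.08);P(e,"line top near",386,172,.116);P(e,"line top far",492,138,.116)
print("tcp",M.T@(s["position"][:2]-B))
E
python3 -m creep '[[0,-3,-1,0,1],[0,-6,-1.5,0,1],[0,-6,-1.5,0,1],[0,-6,-1.5,0,1]]'
```

```text
near corner [-114.1 -148.6]
edge at board [  30.8 -151.9]
line foot [  35.  -127.1]
line top near [  30.3 -132.4]
line top far [  84.6 -131.6]
tcp [ 0.05870573 -0.03675779]
time: 9.38
position: [0.6182, -0.0025, 0.0945]
tool_rot: [179.9, -0.1, 99.9]
wrist_force: [-1.3, 6.6, 9.2]
grip_width: 0.629
grip_force: 64.3
```

```bash
python3 -m creep '[[-2,0,0,0,1],[-4,1,0,0,1],[-4,3,0,0,1],[-4,5,0,0,1],[-4,6,0,0,1],[-4,6,0,0,1],[-4,6,0,0,1],[-4,6,0,0,1]]'
python3 - <<'E'
from m import *
import pickle
s,d=shot("wrist","pics/w5.png"); _,e=shot("side","pics/e5.png"); _,f=shot("scene","pics/f5.png"); pickle.dump((s,d,e,f),open("w5.pkl","wb"))
print("tcp",M.T@(s["position"][:2]-B),s["tool_rot"],s["wrist_force"])
c=cv2.resize(e["image"][190:280,235:355],None,fx=6,fy=6,interpolation=2)[:,:430*1]
w=cv2.resize(d["image"][60:400,190:390],None,fx=1.58,fy=1.58,interpolation=2)
print(w.shape); cv2.imwrite("pics/c5.png",np.hstack([c,w[:540]]))
E
```

```text
time: 10.05
position: [0.6229, -0.0064, 0.0944]
tool_rot: [-179.8, -0.1, 99.8]
wrist_force: [-13.5, 5.6, 15.9]
grip_width: 0.627
grip_force: 65.2
tcp [ 0.05798184 -0.05421062] [-1.79836391e+02 -1.29665168e-01  9.98463619e+01] [-13.47577579   5.57117579  15.92289736]
(537, 316, 3)Traceback (most recent call last):
  File "<stdin>", line 7, in <module>
    return _nx.concatenate(arrs, 1, dtype=dtype, casting=casting)
           ~~~~~~~~~~~~~~~^^^^^^^^^^^^^^^^^^^^^^^^^^^^^^^^^^^^^^^
ValueError: all the input array dimensions except for the concatenation axis must match exactly, but along dimension 0, the array at index 0 has size 540 and the array at index 1 has size 537
```

```bash
python3 - <<'E'
from m import *
import pickle
s,d,e,f=pickle.load(open("w5.pkl","rb"))
c=cv2.resize(e["image"][200:260,275:335],None,fx=9,fy=9,interpolation=2)
w=cv2.resize(d["image"][150:420,225:355],(260,540),interpolation=2)
cv2.imwrite("pics/c5.png",np.hstack([c,w]))
E
```

```text
(no output)
```

View pics/c5.png

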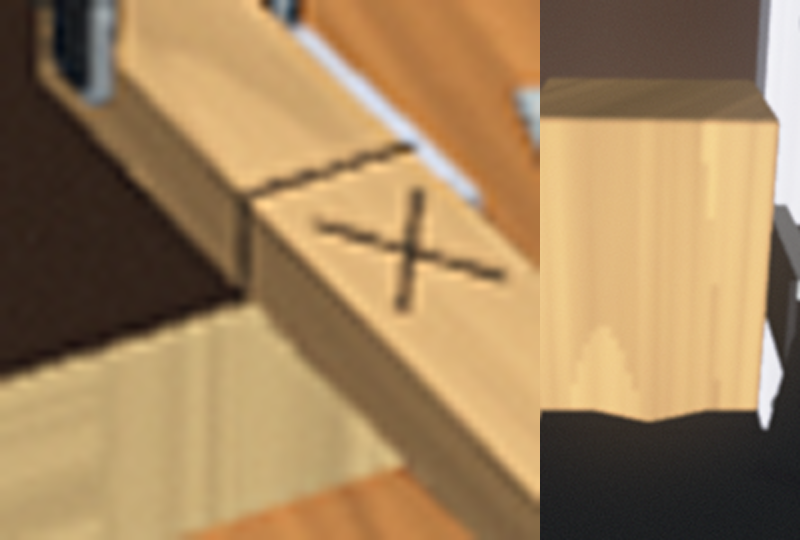

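The picture shows the line's foot at crop (243,295) meeting the block's end edge at (245,297), so they are level. The wrist part shows the board's left end touching the fence at (758,80). One numeric check before handing in:

```bash
python3 - <<'E'
from m import *
import pickle
s,d,e,f=pickle.load(open("w5.pkl","rb"))
def Q(n,u,v,z): print(n,(M.T@(onz(e,(275+u/9-.44,200+v/9-.44),z)[:2]-B)*1000).round(1))
Q("foot",243,296,.08);Q("edge@board",245,297,.08);Q("edge left",0,379,.08);Q("top near",246,194,.116);Q("top far",413,147,.116)
d=np.array(pickle.load(open("d0.pkl","rb"))["side"][1]["image"],int)
m=np.abs(d-e["image"]).max(2)>40; print("changed px: offcut",m[285:325,355:400].sum(),"saw",m[350:420,260:430].sum(),"square",m[220:250,240:272].sum())
E
python3 -m creep '[[0,0,0,0,1],[0,0,0,0,1],[0,0,0,0,1],[0,0,0,0,1],[0,0,0,0,1],[0,0,0,0,1]]'
```

```text
foot [  30.3 -147.6]
edge@board [  30.5 -148.3]
edge left [ -50.5 -149.5]
top near [  30.6 -147.3]
top far [  85.4 -149.7]
changed px: offcut 5 saw 0 square 2
time: 10.7
position: [0.6229, -0.0063, 0.0944]
tool_rot: [-179.8, -0.1, 99.8]
wrist_force: [-14.7, 5.0, 16.1]
grip_width: 0.635
grip_force: 65.2
```

```bash
python3 -c "
from plant import robot
print(robot.sign_off())"
```

```text
the job is handed in; nothing more can be done
None
```

I've handed the job in: the lid is pushed to its stop, the board lies flat against the fence with its line within about 1 mm of the block's end, the gripper is holding it down, and the saw, offcut and square have not moved; I did not re-measure the other things on the bench, and no verdict came back.

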